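Index the sample carousel and load the blue-capped vial

ROBOT

A 6-joint arm with a two-finger parallel gripper is mounted at the origin on the work surface. World frame = base frame: x ahead of the robot, y to its left, z up, the work surface at z = 0. Lengths are in m, angles in rad, forces in N, time in s.
With the tool pointing down it reaches from about 0.25 to 0.775 m from the base axis. Payload 4 kg.
Tool frame: the origin (TCP) lies at the centre of the arm's flange, where the gripper is bolted on; the fingertips stand 199 mm ahead of it and the grasp point (between the pads) lies 180 mm ahead of it; z points along the fingers, y is the line along which they close (so a half turn about z gives the same grasp; the last joint's range is limited). The gripper opens to 94 mm and grips with 3 to 60 N. Pads are 16 mm wide; open, the fingers measure 119 mm over their backs; the gripper's body (75 mm by 177 mm) begins 78 mm behind the grasp point.
Start: joints at [-1.211, 0.087, 1.371, -0, 1.684, -0.103], TCP at [0.246, -0.492, 0.405] pointing down, gripper open.
Joint ranges: [-3.1, 3.1], [-0.76, 2.03], [0.27, 2.55], [-1.08, 4.22], [0.17, 2.65], [-2.57, 2.57]. Speed limits (rad/s): [2.79, 2.79, 3.14, 3.14, 3.14, 3.14].

INTERFACE

Orientations are given as [roll, pitch, yaw] about the fixed x, y, z axes, in that order (R = Rz(yaw) Ry(pitch) Rx(roll)).
In Python, from bench import robot, eyes, models gives the robot as it stands.
- The arm moves only by the tool step_arm, never from a script. Its argument "commands" is a list that holds one entry, the list of rows, each a list of 7 numbers: the shift along the tool's x, y, z in mm, then the turn, a rotation vector about the tool's x, y, z in rad, then the finger opening in mm, from 0 to 94. In form: [[[tx, ty, tz, wx, wy, wz, gripper], ...]]. A call has 1 to 20 rows; each row shifts and turns the commanded pose from where the row before left it, along the tool's axes as they then stand; what a row does not reach is not made up. A row lasts 1/8 s, in which the tool goes at most 62.5 mm and 10.7 degrees, less where a joint would pass 70% of its speed; a pose out of reach is approached as far as the arm can. A call is refused whole if a number of a shift passes 62.5 or a number of a turn 0.188, either way. A call with a gripper value outside its range is refused whole. The fingers move at their own pace and stop on an object; the grip force is fixed at half the most. Time passes only in rows, so rows that do not move let the fingers close. It gives the time, the measured TCP pose, the force, the opening and the grip force at its end, in the units of the state.
- robot.get_obs(): the state, without advancing time (a new reading comes with each control period).
- eyes.snapshot(name): name is "side" or "top" or "wrist"; returns a dict with "color" (480x640x3 uint8, red, green, blue), "camera_matrix" (3x3 intrinsics, pixels), "eye" and "rotation" of the camera in the world; the wrist camera has in their place "tool_from_camera" (4x4, takes a point from camera to tool coordinates, whose origin is the TCP and whose axes are the flange's). Camera axes: x right, y up, looking along -z (the intrinsics and any distortion apply to the point x, -y, -z); pixel columns grow to the right and rows downward; lengths in m; the calibration is good to about 2 mm. The wrist camera is an equidistant fisheye: a pixel r from the principal point sees the ray r / f radians off the axis. A picture is of the moment at which its call begins: read the wrist's pose just before it. There is no depth.
- robot.close_job(): hands the job in; it is judged then, once.
Trained networks look in a picture, given as the dict that the camera call returned (one of the last four; its "shot" number tells which), for a name from the list of things; names that differ only in an ending like _2 or _b are one class to them, and where a whole thing is asked for, a point or a joint stands for the part that bears it (a point fixed in the world has none). Each returns a list of dicts, best first, with "confidence" (0 to 1); they miss things now and then, are a little off and sometimes report something else, mostly with a low value. They report only what shows in the picture. A call takes as long as a camera call.
- models.masks_of(picture, query): "mask" (480x640 bool, what is visible of it) and "xy" ([column, row] in pixels, amid what is visible of it).
- models.tip_of(picture, query): "xy" ([column, row] in pixels: a listed point, or the origin of a listed thing).
The state is a dict: "time": time; "joint_positions": joint angles; "qvel": joint speeds; "joint_torque": joint torques, N m; "tool_pos": TCP position; "ee_rot": TCP orientation; "wrist_force": force on the tool from outside, world axes, zero at the start; "wrist_torque": the same for the moment, N m; "width": finger opening in m; "finger_force": force on a finger pad.
Only numpy, scipy, OpenCV 4.12 (cv2) and the standard library are available. Lean on these libraries where they do the work, as an engineer would, in place of code of your own. Each camera call takes 0.05 s, during which the arm holds its last target. There are 200 camera calls.

TASK

Gently turn the sample carousel by one of its fins until the orange empty cup comes round to the red spring plunger and the plunger clicks into the rim notch, and stop pushing as soon as you feel it lock. Then take the blue-capped vial from the white rack and seat it fully and upright in the orange cup, leaving the carousel locked and everything else on the bench undisturbed.

Things in the scene. Friction and masses are not known exactly. Their poses are not given: they have to be found in the camera images.
- carousel: Fixed white round base, 216 mm across, 18 mm high, bolted to the bench. Origin: on the turntable's axis, at the bench surface; z up. Its -x axis points to the index place, where the red-knobbed spring plunger sits; at yaw 0 that is towards the robot. Place and yaw (within 0.4 rad of 0) vary.
- index_knob (a point): Nominal index point, fixed on the base, 148 mm from the axis on the base's -x line. The plunger's blue-roofed housing (118 to 144 mm from the axis, top 52 mm above the bench; red knob beyond it, 22 mm across) is clamped there by hand: it sits up to 0.1 rad (10 mm at the rim) off this line to either side, which the measured poses do not show. It must be felt.
- turntable: Free-turning grey disc with black rim, 200 mm across, deck top 44 mm above the bench. Origin: on the axis, at bench level; z up. Indexed when its x axis agrees with the carousel's, give or take 0.1 rad. It starts 0.45 to 1.15 rad clockwise of that (from above): turn it counterclockwise. Orange cup on its -x axis; on the others, cups with fixed vials, 65 mm from the axis, up to 112 mm.
- hub (a point): Top centre of the low hub on the turntable's axis, 32 mm across, 74 mm above the bench. Four upright radial aluminium fins, 6 mm thick, stand on the deck at 45 degrees to the cups, from 14 to 92 mm from the axis and 44 to 79 mm above the bench; pushing one sideways turns the table. Turning faster than 1.2 rad/s is too rough.
- notch (a point): Rim notch in line with the orange cup, 100 mm from the axis, at deck height; 12.5 mm wide for a 10 mm nose. While the nose rubs on the plain rim, turning takes about 1 to 3 N at 75 mm from the axis. When the notch arrives the nose snaps in and locks the table hard (0.6 degree of play either way), so the push rises steeply; over 20 N is forcing it.
- plunger (a joint): Spring plunger position in m: 0 = nose fully in the notch (locked), about 0.007 = riding on the plain rim; a light spring (3 to 4 N) drives it in by itself. It must not be touched.
- cup (a point): Centre of the inner floor of the orange empty cup, 47 mm above the bench, 65 mm from the turntable's axis; axes as the turntable's. The cup is 30 mm wide inside, 36 mm outside, 27 mm deep inside, its mouth 74 mm above the bench.
- fin_a (a point): Top edge of a fin, 75 mm from the axis, 79 mm above the bench, 45 degrees counterclockwise from the orange cup (seen from above).
- fin_b (a point): The same on the next fin, 135 degrees counterclockwise from the orange cup.
- fin_c (a point): The same on the next fin, 225 degrees counterclockwise from the orange cup.
- fin_d (a point): The same on the last fin, 45 degrees clockwise from the orange cup.
- vial_blue: The vial to load: amber glass with a blue cap, 25 mm across, 65 mm tall (cap: the top 17 mm), 40 g, loose. Origin: centre of its underside; z up along its axis. It stands in one of the two rack holes, underside 8 mm and top 73 mm above the bench; which hole varies.
- vial_white: Same vial with a white cap, in the other rack hole, 66 mm from the blue one; to be left alone.
- rack: Fixed white block, 60 mm (x) by 130 mm (y) by 30 mm high, with two holes 28 mm wide and 22 mm deep on its y axis, 33 mm either side of its middle. Origin: centre of its underside.
- bottle: Loose reagent bottle with a blue cap, 64 mm across, 140 mm tall; origin at the centre of its underside. Leave alone.
- block: Loose wooden block 80 x 60 x 40 mm; origin at the centre of its underside. Leave alone.
- tube_stand: Loose red stand with orange tubes, 90 x 60 x 85 mm; origin at the centre of its underside. Leave alone.

How it is judged:
On the way, in this order (a step that is already met when the one before it is completed fails the run):
1. the orange cup is at the plunger and the plunger has clicked into the notch, while the blue-capped vial still stands in the rack (value of joint plunger below 0.0015 m and angle between the x axis of turntable and the x axis of carousel, either way round below 0.13 rad and distance of vial_blue from where it was at the start of the episode below 0.02 m), for 0.3 s.
2. the blue-capped vial stands in the orange cup (horizontal distance between vial_blue and cup below 0.005 m and z of vial_blue in the frame of cup below 0.004 m), for 0.2 s.
At the end, for the whole second after the job is handed in: The plunger is in the notch (within 1.5 mm of fully in), the turntable within 0.13 rad of the nominal index place, and the blue-capped vial stands released and at rest in the orange cup: within 5 mm of its centre, underside within 4 mm of the cup floor, within 0.15 rad of upright (all of step 2 and value of joint plunger below 0.0015 m and angle between the x axis of turntable and the x axis of carousel, either way round below 0.13 rad and angle between vial_blue's own z axis and vertical below 0.15 rad and linear speed of vial_blue below 0.02 m/s); the robot touches nothing.
It fails at once if the turntable, its fins included, is pushed or knocked with more than 20 N by the robot (contact force between any of the fingers, the arm and turntable above 20 N).
It fails at once if the turntable is spun faster than 1.2 rad/s (angular speed of turntable above 1.2 rad/s).
It fails at once if the plunger is handled (contact force between any of the fingers, the arm and plunger above 1 N).
It fails at once if the white-capped vial, bottle, block or tube stand is moved by more than 15 mm (distance of any of bottle, block, tube_stand, vial_white from where it was at the start of the episode above 0.015 m).
It also fails if it takes over 64 s, if anything falls off the work surface, if the arm or the gripper's body presses on something with over 40 N, if the wrist force passes 120 N, or if a joint passes its speed limit or range.

## Working session

There is one attempt and no reset: what is moved stays moved. The work goes in short steps, Python scripts to look and compute and a tool call to move; the robot and the scene stay as the last step left them, time stands still between calls to the robot, and variables do not carry over. Pictures are saved under pics/ and viewed, at most 10 in all, crops included, and the job is handed in when it is done.

Besides the shell and the picture viewer there is one more tool, called after ">>>" by a JSON object that holds its "api" and its "payload", one argument or row to a line. step_arm: Moves the arm, as the interface text tells. Its arguments: {"type":"object","properties":{"commands":{"type":"array"}},"required":["commands"]}

```bash
ls; mkdir -p pics
cat > h.py <<'E'
import numpy as np, cv2
from scipy.spatial.transform import Rotation as R
from bench import robot, eyes, models
def snap(n):
    o=robot.get_obs(); p=eyes.snapshot(n); p['_o']=o; p['_n']=n
    return p
def ray(p,xy):
    K=np.array(p['camera_matrix']); x=(xy[0]-K[0,2])/K[0,0]; y=(xy[1]-K[1,2])/K[1,1]
    if p['_n']=='wrist':
        th=np.hypot(x,y); s=np.sin(th)/th if th>1e-9 else 1
        d=np.array([x*s,-y*s,-np.cos(th)])
        T=np.array(p['tool_from_camera']); o=p['_o']; Rw=rot(o)
        return Rw@T[:3,3]+np.array(o['tool_pos']), Rw@T[:3,:3]@d
    d=np.array([x,-y,-1.]); d/=np.linalg.norm(d)
    return np.array(p['eye']), np.array(p['rotation'])@d
def rot(o):
    return R.from_euler('xyz',o['ee_rot']).as_matrix()
def tri(rs):
    A=0;b=0
    for e,d in rs:
        d=d/np.linalg.norm(d);P=np.eye(3)-np.outer(d,d);A=A+P;b=b+P@e
    x=np.linalg.solve(A,b)
    return x,[round(1e3*np.linalg.norm((np.eye(3)-np.outer(d,d))@(x-e)),1) for e,d in rs]
def atz(r,z):
    e,d=r; return e+d*(z-e[2])/d[2]
E
cat > a.py <<'E'
from h import *
np.set_printoptions(precision=4,suppress=True)
print({k:np.round(v,3) for k,v in robot.get_obs().items()})
P={n:snap(n) for n in('side','top','wrist')}
for n,p in P.items():
    cv2.imwrite(f'pics/a_{n}.png',p['color'][:,:,::-1])
    if n!='wrist': print(n,p['camera_matrix'],p['eye'],p['rotation'],[k for k in p])
    else: print(p['camera_matrix'],p['tool_from_camera'])
Z=dict(carousel=0,turntable=0,hub=.074,cup=.047,notch=.044,index_knob=None,fin_a=.079,fin_b=.079,fin_c=.079,fin_d=.079,vial_blue=.008,vial_white=.008,rack=0,bottle=0,block=0,tube_stand=0)
for q,z in Z.items():
    rs=[]
    for n,p in P.items():
        t=models.tip_of(p,q)
        for c in t[:2]:
            r=ray(p,c['xy']); print(q,n,np.round(c['xy']),round(c['confidence'],2),atz(r,z or .03)[:2])
        if t and t[0]['confidence']>.3 and n!='wrist': rs.append(ray(p,t[0]['xy']))
    if len(rs)>1: print('   tri',*tri(rs))
E
python3 a.py
```

```text
pics
{'time': np.float64(0.0), 'joint_positions': array([-1.211,  0.088,  1.372,  0.   ,  1.684, -0.103]), 'qvel': array([ 0.   ,  0.001, -0.001, -0.001, -0.   ,  0.001]), 'joint_torque': array([ -0.001, -34.019, -30.243,   0.072,   0.033,  -0.   ]), 'tool_pos': array([ 0.245, -0.492,  0.404]), 'ee_rot': array([-3.139, -0.   ,  0.463]), 'wrist_force': array([0.823, 1.38 , 0.182]), 'wrist_torque': array([-0.03 ,  0.009,  0.044]), 'finger_force': np.float64(0.0), 'width': np.float64(0.094)}
side [[511.6577   0.     319.0629]
 [  0.     511.6577 229.9883]
 [  0.       0.       1.    ]] [ 0.4248 -0.8745  0.8314] [ 0.8895 -0.0096 -0.1604] ['color', 'camera_matrix', 'eye', 'rotation', 'shot', '_o', '_n']
top [[438.5494   0.     315.9637]
 [  0.     438.5494 241.3823]
 [  0.       0.       1.    ]] [0.5023 0.0436 1.0173] [ 0.1049 -0.0252 -1.5913] ['color', 'camera_matrix', 'eye', 'rotation', 'shot', '_o', '_n']
[[371.6483   0.     319.3535]
 [  0.     371.6483 241.792 ]
 [  0.       0.       1.    ]] [[ 0.0006  0.9733  0.2294  0.0667]
 [ 1.     -0.0004 -0.001   0.0012]
 [-0.0009  0.2294 -0.9733  0.0189]
 [ 0.      0.      0.      1.    ]]Traceback (most recent call last):
  File "a.py", line 15, in <module>
    r=ray(p,c['xy']); print(q,n,np.round(c['xy']),round(c['confidence'],2),atz(r,z or .03)[:2])
                                                                           ~~~^^^^^^^^^^^^
  File "h.py", line 25, in atz
    e,d=r; return e+d*(z-e[2])/d[2]
                               ~^^^
IndexError: invalid index to scalar variable.
```

```bash
sed -i "s/np.array(p\['rotation'\])@d/R.from_euler('xyz',p['rotation']).as_matrix()@d/" h.py; python3 a.py | tail -n +16
```

```text
carousel top [471. 280.] 0.19 [ 0.5123 -0.3335]
   tri [ 0.5831  0.0912 -0.0106] [np.float64(0.4), np.float64(0.4)]
turntable side [315. 242.] 0.84 [0.5729 0.0573]
turntable side [294. 218.] 0.59 [0.535  0.1573]
turntable top [286. 252.] 0.92 [0.5829 0.0854]
   tri [0.5813 0.0868 0.0046] [np.float64(3.7), np.float64(3.7)]
hub side [313. 218.] 0.93 [0.5741 0.0963]
hub top [282. 252.] 0.68 [0.5801 0.0925]
hub top [288. 252.] 0.46 [0.5782 0.0792]
   tri [0.5767 0.0927 0.0768] [np.float64(3.2), np.float64(3.2)]
cup side [295. 216.] 0.88 [0.5353 0.1421]
cup top [260. 275.] 0.74 [0.532  0.1414]
cup top [245. 249.] 0.51 [0.5892 0.1738]
   tri [0.5336 0.1411 0.0478] [np.float64(1.6), np.float64(1.6)]
notch side [282. 215.] 0.8 [0.5051 0.156 ]
notch top [251. 285.] 0.95 [0.5108 0.1618]
   tri [0.5082 0.1626 0.0388] [np.float64(2.6), np.float64(2.6)]
index_knob side [258. 234.] 0.57 [0.4401 0.1088]
index_knob top [271. 324.] 0.87 [0.4243 0.1204]
   tri [0.432  0.1203 0.0219] [np.float64(8.4), np.float64(8.4)]
fin_a side [323. 238.] 0.96 [0.5853 0.0114]
fin_a side [316. 200.] 0.9 [0.5921 0.16  
[... 1474 characters left out ...]
np.float64(102.7), np.float64(102.7)]
bottle side [276. 179.] 0.79 [0.5051 0.3447]
bottle side [371. 202.] 0.29 [0.7474 0.1972]
bottle top [152. 292.] 0.67 [0.4995 0.3831]
   tri [ 0.5039  0.3936 -0.0017] [np.float64(4.5), np.float64(4.5)]
block side [394. 291.] 0.93 [ 0.7177 -0.1317]
block side [317. 365.] 0.63 [ 0.5214 -0.2965]
block top [364. 188.] 0.69 [ 0.7277 -0.0974]
block top [282. 218.] 0.52 [0.6601 0.0927]
   tri [ 0.7323 -0.1015 -0.0023] [np.float64(2.7), np.float64(2.7)]
tube_stand side [372. 200.] 0.75 [0.7516 0.2067]
tube_stand side [284. 214.] 0.6 [0.5108 0.1775]
tube_stand top [209. 177.] 0.94 [0.7588 0.2572]
   tri [ 0.7701  0.2669 -0.0146] [np.float64(0.3), np.float64(0.3)]
```

View pics/a_top.png

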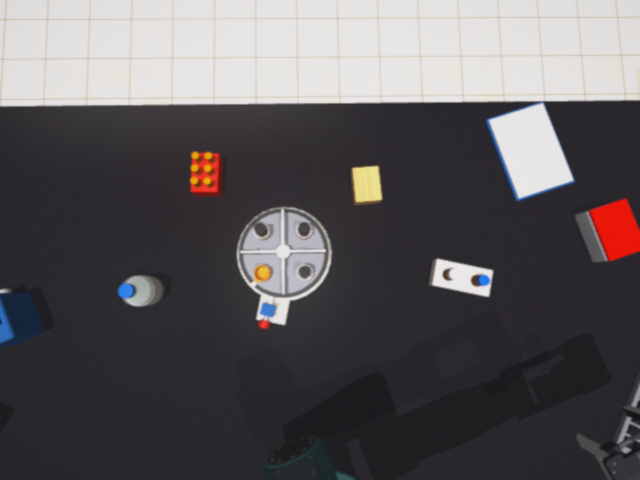

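View pics/a_side.png

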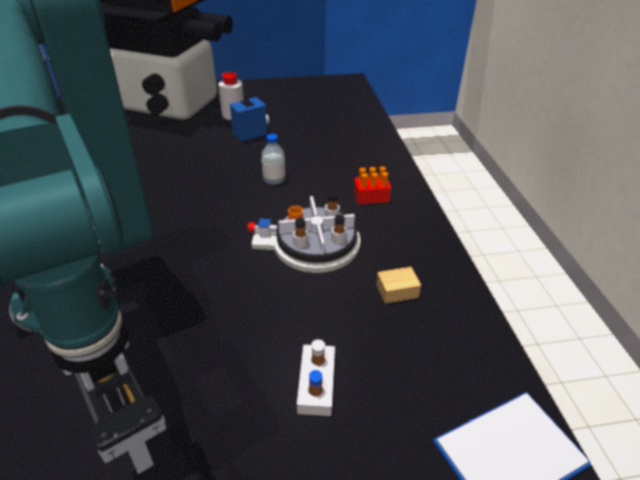

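The top view shows the carousel hub at (283,251), the orange cup at (262,272), the red knob at (264,323), and the rack with the blue vial at (482,281) to the right of the white one at (449,274). The side view agrees. I'll move above the fin_b side for a closer look.

```bash
cat >> h.py <<'E'
def plan(pos,yaw,step=50):
    "print tool-frame shift (mm) to pos with present orientation, and wz turn to yaw afterwards"
    o=robot.get_obs(); s=rot(o).T@(np.array(pos)-o['tool_pos'])*1e3
    n=max(1,int(np.ceil(np.abs(s).max()/step))); w=-(yaw-o['ee_rot'][2]); w=(w+np.pi)%(2*np.pi)-np.pi
    print('t',round(o['time'],2),'pos',np.round(o['tool_pos'],4),'rpy',np.round(o['ee_rot'],3),'F',np.round(o['wrist_force'],2))
    print('shift',np.round(s,1),'= ',n,'x',np.round(s/n,1),' turn',round(w,3))
E
python3 -c "
from h import *
plan((.53,-.02,.404),0)"
```

```text
t 2.75 pos [ 0.2456 -0.4921  0.4047] rpy [3.142 0.    0.463] F [-0.46 -0.69 -0.13]
shift [ 465.3 -295.5    0.7] =  10 x [ 46.5 -29.5   0.1]  turn 0.463
```

>>> {"api": "step_arm", "payload": {
  "commands": [
    [[23.5, -15, 0, 0, 0, 0, 0], [46.5, -29.5, 0, 0, 0, 0, 0], [46.5, -29.5, 0, 0, 0, 0, 0], [46.5, -29.5, 0, 0, 0, 0, 0], [46.5, -29.5, 0, 0, 0, 0, 0], [46.5, -29.5, 0, 0, 0, 0, 0], [46.5, -29.5, 0, 0, 0, 0, 0], [46.5, -29.5, 0, 0, 0, 0, 0], [46.5, -29.5, 0, 0, 0, 0, 0], [46.5, -29.5, 0, 0, 0, 0, 0], [23.5, -15, 0, 0, 0, 0, 0], [0, 0, 0, 0, 0, 0.1543, 0], [0, 0, 0, 0, 0, 0.1543, 0], [0, 0, 0, 0, 0, 0.1543, 0], [0, 0, 0, 0, 0, 0, 0]]
  ]
}}

```text
time: 4.62
tool_pos: [0.5302, -0.0199, 0.4046]
ee_rot: [3.142, 0.0, 0.002]
wrist_force: [0.2, 0.8, -0.0]
width: 0.0002
finger_force: 0.0
```

```bash
cat > b.py <<'E'
from h import *
np.set_printoptions(precision=4,suppress=True)
P=[snap('wrist')]
cv2.imwrite('pics/b.png',P[0]['color'][:,:,::-1])
p=P[0]; print(p['_o']['tool_pos'],p['_o']['ee_rot'])
for q,z in dict(hub=.074,cup=.047,notch=.044,index_knob=.03,fin_a=.079).items():
    for c in models.tip_of(p,q)[:5]: print(q,np.round(c['xy'],1),round(c['confidence'],2),atz(ray(p,c['xy']),z)[:2])
for c in models.masks_of(p,'plunger')[:2]: print('mask',np.round(c['xy']),c['confidence'],c['mask'].sum(),atz(ray(p,c['xy']),.045))
E
python3 b.py
```

```text
[ 0.5302 -0.0199  0.4046] [3.1415 0.     0.0018]
hub [191.9 174.4] 0.96 [0.5839 0.0898]
cup [143.5 243.6] 0.55 [0.5154 0.1572]
notch [142.8 241.7] 0.96 [0.5166 0.1594]
notch [194.3 261. ] 0.74 [0.497  0.1033]
notch [160.4 218.5] 0.68 [0.5403 0.1367]
notch [193.6 176.6] 0.35 [0.5804 0.0988]
index_knob [187.5 308.9] 0.74 [0.4384 0.1221]
index_knob [217.  169.9] 0.65 [0.5855 0.079 ]
fin_a [195.1  84.8] 0.9 [0.6615 0.0846]
fin_a [277.7 171.7] 0.89 [0.5845 0.0135]
fin_a [114.8 175.6] 0.86 [0.5869 0.166 ]
fin_a [197.6 262.6] 0.58 [0.5059 0.0876]
fin_a [186.2 305.5] 0.57 [0.4637 0.1033]
mask [179. 314.] 0.66 547 [0.4384 0.1271 0.045 ]
```

View pics/b.png

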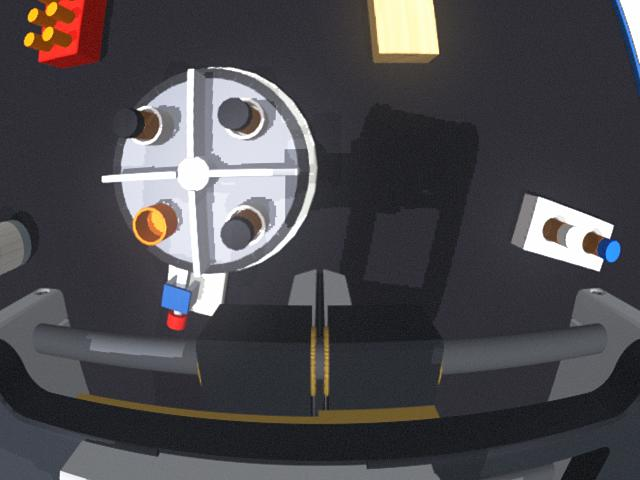

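Run:
```python
from h import *
p={'_n':'wrist','_o':dict(tool_pos=[.5302,-.0199,.4046],ee_rot=[3.1415,0,.0018]),'camera_matrix':[[371.6483,0,319.3535],[0,371.6483,241.792],[0,0,1]],
'tool_from_camera':[[ 0.0006,0.9733,0.2294,0.0667],[1,-0.0004,-0.001,0.0012],[-0.0009,0.2294,-0.9733,0.0189],[0,0,0,1]]}
im=cv2.imread('pics/b.png');hsv=cv2.cvtColor(im,cv2.COLOR_BGR2HSV)
c=np.array([.583,.089])
sub=np.zeros(im.shape[:2],bool);sub[275:335,150:235]=1
for n,m,z in(('blue',(hsv[...,0]>100)&(hsv[...,0]<125)&(hsv[...,1]>140)&(hsv[...,2]>110),.052),('red',((hsv[...,0]<6)|(hsv[...,0]>174))&(hsv[...,1]>150)&(hsv[...,2]>90),.04)):
    v,u=np.nonzero(m&sub); q=atz(ray(p,(u.mean(),v.mean())),z)[:2]-c
    print(n,len(u),u.mean(),v.mean(),q,np.hypot(*q),np.degrees(np.arctan2(q[1],q[0])))
for uv in((191,275),(225,275),(218,315),(190,310),(168,266)): print(uv,atz(ray(p,uv),.018)[:2])
```

```text
blue 619 175.2827140549273 298.47011308562196 [-0.12436164  0.03606965] 0.12948682663392305 163.82581140270372
red 281 175.87188612099644 321.12455516014234 [-0.15599083  0.04432811] 0.1621669567662724 164.13637434001794
(191, 275) [0.47290535 0.11767995]
(225, 275) [0.47370416 0.07880069]
(218, 315) [0.42651548 0.09074383]
(190, 310) [0.43121012 0.12356086]
(168, 266) [0.48262815 0.14422636]
```

The wrist view shows the fin cross centred at (192,174), the plunger's blue roof at (177,297), the red knob at (177,321), and the orange cup at (152,224). The plunger sits at about 164° and the notch at about 134°, so roughly 0.52 rad remains. Next I lower the closed fingers behind fin_b.

>>> {"api": "step_arm", "payload": {
  "commands": [
    [[15, -12, 10, 0, 0, 0, 0], [16, -12.5, 30, 0, 0, 0, 0], [0, 0, 40, 0, 0, 0, 0], [0, 0, 40, 0, 0, 0, 0], [0, 0, 20, 0, 0, 0, 0], [0, 0, 10, 0, 0, 0, 0], [0, 0, 0, 0, 0, 0, 0], [0, 0, 0, 0, 0, 0, 0]]
  ]
}}

```text
time: 5.98
tool_pos: [0.5618, 0.0047, 0.2559]
ee_rot: [3.141, -0.002, 0.0]
wrist_force: [0.2, 0.1, -0.3]
width: 0.0004
finger_force: 0.0
```

>>> {"api": "step_arm", "payload": {
  "commands": [
    [[1, 0, 0, 0, 0, 0, 0], [1.2, 0, 0, 0, 0, 0, 0], [1.2, 0, 0, 0, 0, 0, 0], [1.2, 0, 0, 0, 0, 0, 0], [1.2, 0, 0, 0, 0, 0, 0], [1.2, 0, 0, 0, 0, 0, 0], [1.2, 0, 0, 0, 0, 0, 0], [1.2, 0, 0, 0, 0, 0, 0]]
  ]
}}

```text
time: 6.98
tool_pos: [0.5706, 0.0046, 0.2546]
ee_rot: [3.141, 0.0, -0.0]
wrist_force: [-0.7, 0.4, -0.4]
width: 0.0005
finger_force: 0.0
```

>>> {"api": "step_arm", "payload": {
  "commands": [
    [[1.5, 0.2, 0, 0, 0, -0.018, 0], [2.1, 0.3, 0, 0, 0, -0.025, 0], [2.1, 0.3, 0, 0, 0, -0.025, 0], [2.1, 0.3, 0, 0, 0, -0.025, 0], [2.1, 0.3, 0, 0, 0, -0.025, 0], [2.1, 0.3, 0, 0, 0, -0.025, 0], [2.1, 0.3, 0, 0, 0, -0.025, 0], [2.1, 0.3, 0, 0, 0, -0.025, 0]]
  ]
}}

```text
time: 7.98
tool_pos: [0.5869, 0.0036, 0.2546]
ee_rot: [3.141, 0.0, 0.195]
wrist_force: [-2.5, -0.6, 1.0]
width: 0.0004
finger_force: 1.3
```

```bash
python3 b.py
```

```text
[0.5869 0.0036 0.2546] [3.1415 0.0004 0.1946]
hub [145.7 269.1] 0.75 [0.5854 0.0893]
hub [133.1 113.5] 0.31 [0.6591 0.1055]
cup [110.3 326.3] 0.66 [0.5294 0.1264]
notch [ 93.4 349.9] 0.7 [0.5043 0.1434]
index_knob [162.3 403.8] 0.39 [0.4626 0.0958]
fin_a [295.6 277.5] 0.92 [0.5986 0.0155]
fin_a [162.2 402.8] 0.72 [0.5087 0.0767]
fin_a [ 34.8 268.5] 0.67 [0.571  0.1607]
fin_a [132.6 114.6] 0.65 [0.6584 0.1029]
mask [128. 392.] 0.79 350 [0.4772 0.1168 0.045 ]
mask [174. 214.] 0.36 67994 [0.609  0.0875 0.045 ]
```

View pics/b.png

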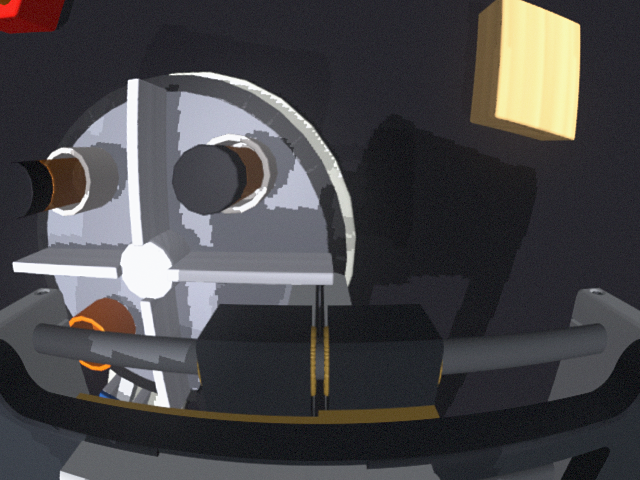

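The fin is in contact with the finger and the table has turned about 0.2 rad, with the fin running from the hub at (146,269) to (330,270). I'll carry on along the arc.

>>> {"api": "step_arm", "payload": {
  "commands": [
    [[1.7, 0.2, 0, 0, 0, -0.02, 0], [2.1, 0.3, 0, 0, 0, -0.025, 0], [2.1, 0.3, 0, 0, 0, -0.025, 0], [2.1, 0.3, 0, 0, 0, -0.025, 0], [2.1, 0.3, 0, 0, 0, -0.025, 0], [2.1, 0.3, 0, 0, 0, -0.025, 0], [1.7, 0.2, 0, 0, 0, -0.02, 0]]
  ]
}}

```text
time: 9.2
tool_pos: [0.6009, 0.0054, 0.2547]
ee_rot: [3.141, 0.0, 0.359]
wrist_force: [-1.6, -0.8, 1.7]
width: 0.0003
finger_force: 1.3
```

>>> {"api": "step_arm", "payload": {
  "commands": [
    [[1.3, 0.2, 0, 0, 0, -0.015, 0], [1.3, 0.2, 0, 0, 0, -0.015, 0], [1.3, 0.2, 0, 0, 0, -0.015, 0], [1.3, 0.2, 0, 0, 0, -0.015, 0]]
  ]
}}

```text
time: 9.7
tool_pos: [0.606, 0.0066, 0.2546]
ee_rot: [3.141, -0.0, 0.419]
wrist_force: [-2.6, -1.8, 1.1]
width: 0.0004
finger_force: 1.1
```

>>> {"api": "step_arm", "payload": {
  "commands": [
    [[1, 0.1, 0, 0, 0, -0.012, 0], [1, 0.1, 0, 0, 0, -0.012, 0]]
  ]
}}

```text
time: 9.95
tool_pos: [0.6079, 0.0071, 0.2547]
ee_rot: [3.141, -0.0, 0.443]
wrist_force: [-1.4, -1.7, 0.0]
width: 0.0002
finger_force: 1.1
```

>>> {"api": "step_arm", "payload": {
  "commands": [
    [[1, 0.1, 0, 0, 0, -0.012, 0], [1, 0.1, 0, 0, 0, -0.012, 0]]
  ]
}}

```text
time: 10.2
tool_pos: [0.6098, 0.0078, 0.2547]
ee_rot: [3.141, -0.0, 0.467]
wrist_force: [-0.6, -2.6, -0.0]
width: 0.0005
finger_force: 1.1
```

Continuing in single small calls now, reading the force after each one.

>>> {"api": "step_arm", "payload": {
  "commands": [
    [[0.8, 0.1, 0, 0, 0, -0.01, 0], [0.8, 0.1, 0, 0, 0, -0.01, 0]]
  ]
}}

```text
time: 10.45
tool_pos: [0.6113, 0.0084, 0.2547]
ee_rot: [3.141, -0.0, 0.486]
wrist_force: [-0.6, -2.1, -0.5]
width: 0.0004
finger_force: 1.0
```

>>> {"api": "step_arm", "payload": {
  "commands": [
    [[0.8, 0.1, 0, 0, 0, -0.01, 0], [0.8, 0.1, 0, 0, 0, -0.01, 0]]
  ]
}}

```text
time: 10.7
tool_pos: [0.6128, 0.0093, 0.2547]
ee_rot: [-3.141, -0.001, 0.507]
wrist_force: [-0.8, 0.0, -0.7]
width: 0.0005
finger_force: 0.2
```

>>> {"api": "step_arm", "payload": {
  "commands": [
    [[0.7, 0.1, 0, 0, 0, -0.008, 0]]
  ]
}}

```text
time: 10.82
tool_pos: [0.6136, 0.0098, 0.2548]
ee_rot: [-3.141, -0.001, 0.515]
wrist_force: [-0.6, -0.8, -0.1]
width: 0.0004
finger_force: 0.2
```

>>> {"api": "step_arm", "payload": {
  "commands": [
    [[0.6, 0.1, 0, 0, 0, -0.007, 0]]
  ]
}}

```text
time: 10.95
tool_pos: [0.6141, 0.01, 0.2548]
ee_rot: [-3.141, -0.001, 0.522]
wrist_force: [-1.3, 0.0, -1.1]
width: 0.0006
finger_force: 0.2
```

>>> {"api": "step_arm", "payload": {
  "commands": [
    [[0.6, 0.1, 0, 0, 0, -0.007, 0]]
  ]
}}

```text
time: 11.08
tool_pos: [0.6146, 0.0101, 0.2548]
ee_rot: [-3.141, -0.0, 0.529]
wrist_force: [-0.3, 0.6, 0.8]
width: 0.0004
finger_force: 0.3
```

```bash
cat > c.py <<'E'
from h import *
import sys
np.set_printoptions(precision=4,suppress=True)
t=snap('top');w=snap('wrist');c=np.array([.584,.0893])
for p in(t,w):
    for q,z in dict(cup=.047,notch=.044,fin_a=.079).items():
        for k in models.tip_of(p,q)[:5]:
            X=atz(ray(p,k['xy']),z)[:2]-c; print(p['_n'],q,np.round(k['xy']),round(k['confidence'],2),'r',round(np.hypot(*X),3),'ang',round(np.degrees(np.arctan2(X[1],X[0]))%360,1))
a=cv2.resize(t['color'][190:350,200:360],(480,480),interpolation=cv2.INTER_CUBIC)
cv2.imwrite(sys.argv[1],a[:,:,::-1])
E
python3 c.py pics/c1.png
```

```text
top cup [274. 282.] 0.59 r 0.072 ang 162.5
top notch [272. 283.] 0.66 r 0.074 ang 159.9
top notch [269. 296.] 0.62 r 0.105 ang 161.2
top fin_a [266. 222.] 0.78 r 0.072 ang 30.8
top fin_a [300. 282.] 0.73 r 0.079 ang 207.1
top fin_a [254. 269.] 0.63 r 0.073 ang 123.4
wrist cup [111. 325.] 0.85 r 0.066 ang 164.8
wrist notch [ 91. 347.] 0.69 r 0.096 ang 163.4
wrist fin_a [298. 279.] 0.88 r 0.076 ang 299.7
wrist fin_a [162. 401.] 0.72 r 0.076 ang 208.3
wrist fin_a [ 35. 267.] 0.69 r 0.073 ang 119.1
wrist fin_a [132. 113.] 0.59 r 0.076 ang 30.2
```

View pics/c1.png

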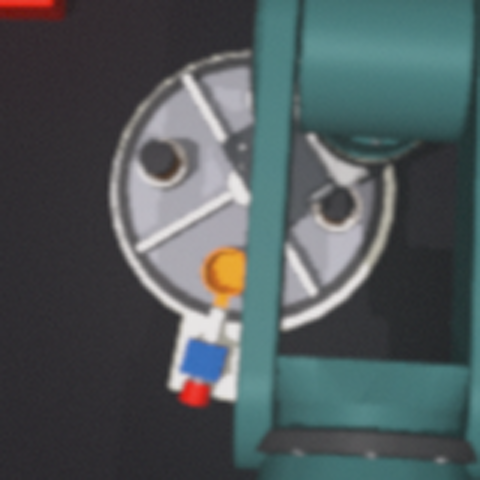

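The orange cup at (228,270) lines up with the plunger at (205,358), so the table is at or very close to the lock. I'll advance gently to feel whether it's hard.

>>> {"api": "step_arm", "payload": {
  "commands": [
    [[0.6, 0.1, 0, 0, 0, -0.007, 0]]
  ]
}}

```text
time: 11.6
tool_pos: [0.615, 0.0099, 0.2547]
ee_rot: [3.142, 0.001, 0.535]
wrist_force: [-1.2, -1.0, 1.0]
width: 0.0007
finger_force: 0.8
```

>>> {"api": "step_arm", "payload": {
  "commands": [
    [[0.6, 0.1, 0, 0, 0, -0.007, 0]]
  ]
}}

```text
time: 11.72
tool_pos: [0.6153, 0.0099, 0.2547]
ee_rot: [-3.141, 0.002, 0.542]
wrist_force: [-3.6, -1.8, 2.1]
width: 0.0002
finger_force: 1.8
```

>>> {"api": "step_arm", "payload": {
  "commands": [
    [[0.5, 0.1, 0, 0, 0, 0, 0]]
  ]
}}

```text
time: 11.85
tool_pos: [0.6156, 0.01, 0.2547]
ee_rot: [-3.141, 0.003, 0.542]
wrist_force: [-6.0, -1.7, 3.5]
width: 0.0004
finger_force: 2.8
```

The force is climbing steeply (4 N, then 6 N) while the table has stopped following, so it's locked. I'll stop pushing, back off, lift clear, and open the fingers to 50 mm on the way up.

>>> {"api": "step_arm", "payload": {
  "commands": [
    [[-1.5, -0.2, 0, 0, 0, 0, 0], [-4, 0, 0, 0, 0, 0, 0], [-4, 0, 0, 0, 0, 0, 0], [0, 0, -20, 0, 0, 0, 0], [0, 0, -50, 0, 0, 0, 0], [0, 0, -50, 0, 0, 0, 0], [0, 0, -30, 0, 0, 0, 50], [-40, 45, 0, 0, 0, 0, 50], [-40, 45, 0, 0, 0, 0, 50], [0, 0, 0, 0, 0, 0, 50]]
  ]
}}

```text
time: 13.1
tool_pos: [0.585, -0.1164, 0.4046]
ee_rot: [3.14, 0.0, 0.536]
wrist_force: [0.4, 0.9, -0.3]
width: 0.0371
finger_force: 0.0
```

```bash
python3 c.py pics/c2.png
python3 - <<'E'
from h import *
p=snap('wrist'); cv2.imwrite('pics/d.png',p['color'][:,:,::-1])
s=snap('side')
for q in('cup','vial_blue','vial_white'):
    for n in (p,s):
        for k in models.tip_of(n,q)[:2]: print(q,n['_n'],np.round(k['xy']),round(k['confidence'],2),np.round(atz(ray(n,k['xy']),.047 if q=='cup' else .008),4))
plan((.505,-.30,.404),1.35)
E
```

```text
top cup [274. 284.] 0.88 r 0.075 ang 163.1
top cup [313. 234.] 0.19 r 0.075 ang 299.4
top notch [272. 296.] 0.79 r 0.101 ang 164.4
top notch [273. 320.] 0.36 r 0.153 ang 170.4
top fin_a [302. 280.] 0.98 r 0.078 ang 211.1
top fin_a [263. 223.] 0.92 r 0.072 ang 36.1
top fin_a [252. 269.] 0.84 r 0.078 ang 121.7
top fin_a [316. 234.] 0.58 r 0.078 ang 293.9
wrist cup [101. 174.] 0.94 r 0.065 ang 164.9
wrist cup [155. 130.] 0.47 r 0.02 ang 284.8
wrist notch [121. 206.] 0.62 r 0.084 ang 192.7
wrist notch [ 84. 196.] 0.55 r 0.099 ang 163.3
wrist fin_a [199. 118.] 0.87 r 0.075 ang 299.5
wrist fin_a [ 60. 132.] 0.82 r 0.075 ang 120.2
wrist fin_a [127.  44.] 0.79 r 0.076 ang 28.8
wrist fin_a [121. 207.] 0.63 r 0.076 ang 206.7
cup side [289. 227.] 0.68 [0.515  0.1036 0.047 ]
vial_blue side [316. 394.] 0.56 [ 0.5125 -0.3432  0.008 ]
vial_white side [316. 365.] 0.55 [ 0.5225 -0.2804  0.008 ]
t 13.9 pos [ 0.5858 -0.1127  0.4047] rpy [ 3.141 -0.     0.542] F [ 0.39  0.73 -1.  ]
shift [-165.9  118.8    0.7] =  4 x [-41.5  29.7   0.2]  turn -0.808
```

View pics/d.png

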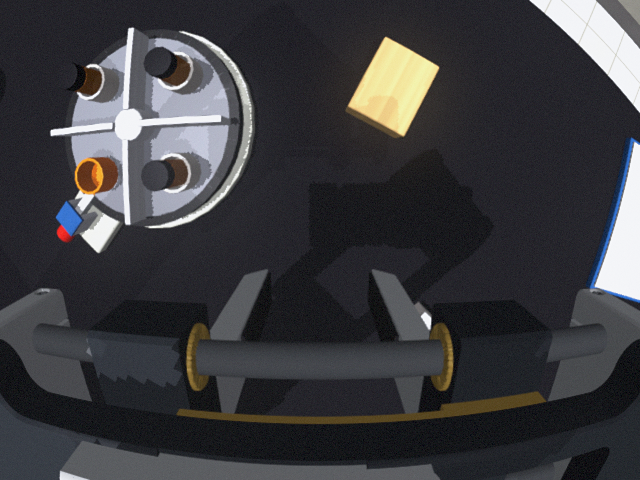

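The wrist view shows the cup at (95,175), on the plunger's line at (68,218). The table is settled at 165°, matching the plunger's 164°, so it's locked. Next is the rack.

>>> {"api": "step_arm", "payload": {
  "commands": [
    [[-25, 23.2, 0, 0, 0, 0, 50], [-46, 43, 0, 0, 0, 0, 50], [-46, 43, 0, 0, 0, 0, 50], [-46, 43, 0, 0, 0, 0, 50], [-46, 43, 0, 0, 0, 0, 50], [-35, 32, 0, 0, 0, 0, 50], [-15.4, 13.9, 0, 0, 0, 0, 50], [0, 0, 0, 0, 0, -0.1624, 50], [0, 0, 0, 0, 0, -0.1624, 50], [0, 0, 0, 0, 0, -0.1624, 50], [0, 0, 0, 0, 0, -0.1624, 50], [0, 0, 0, 0, 0, -0.1624, 50], [0, 0, 0, 0, 0, 0, 50], [0, 0, 0, 0, 0, 0, 50]]
  ]
}}

```text
time: 15.65
tool_pos: [0.4888, -0.4506, 0.4048]
ee_rot: [3.141, -0.0, 1.353]
wrist_force: [0.2, -0.4, -0.2]
width: 0.0497
finger_force: 0.0
```

```bash
cat > v.py <<'E'
from h import *
import sys
p=snap('wrist'); cv2.imwrite(sys.argv[1],p['color'][:,:,::-1])
print(p['_o']['time'],p['_o']['tool_pos'],p['_o']['ee_rot'])
for q in('vial_blue','vial_white','rack'):
    for k in models.tip_of(p,q)[:2]: print(q,np.round(k['xy'],1),round(k['confidence'],2),np.round(atz(ray(p,k['xy']),0 if q=='rack' else .008),4))
hsv=cv2.cvtColor(p['color'],cv2.COLOR_RGB2HSV)
for k in models.masks_of(p,'vial_blue')[:1]:
    m=k['mask']&(hsv[...,0]>100)&(hsv[...,0]<125)&(hsv[...,1]>140)&(hsv[...,2]>90)
    v,u=np.nonzero(m); print('bluecap',m.sum(),u.mean(),v.mean(),u.min(),u.max(),v.min(),v.max(),np.round(atz(ray(p,(u.mean(),v.mean())),.069),4)); e,d=ray(p,(u.mean(),v.mean())); print('R',e.tolist(),d.tolist())
E
python3 v.py pics/v1.png
```

```text
15.65 [ 0.48877202 -0.45064746  0.40483675] [ 3.14136659e+00 -1.67239663e-04  1.35254626e+00]
vial_blue [318. 112.] 0.66 [ 0.5127 -0.3432  0.008 ]
vial_white [317.1  57.3] 0.79 [ 0.5243 -0.2865  0.008 ]
rack [318.4  87.8] 0.64 [ 0.5189 -0.3173  0.    ]
bluecap 642 319.7694704049844 107.23208722741433 306 334 93 121 [ 0.5137 -0.3465  0.069 ]
R [0.5042177935826505, -0.3869453615816039, 0.3858972095570232] [0.029698716592445537, 0.12639506649944168, -0.9915353112206146]
```

View pics/v1.png

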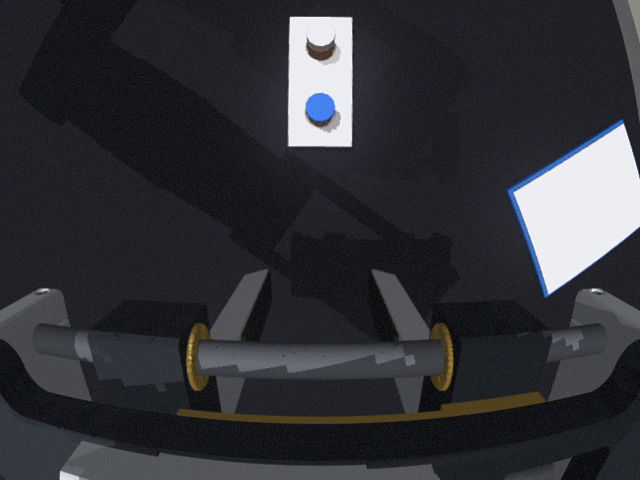

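The blue cap is at (320,107) and the white one at (320,40), with the rack aligned to the image. I'll take a second view closer in.

>>> {"api": "step_arm", "payload": {
  "commands": [
    [[27, 1, 30, 0, 0, 0, 50], [30, 0.5, 30, 0, 0, 0, 50], [0, 0, 0, 0, 0, 0, 50], [0, 0, 0, 0, 0, 0, 50]]
  ]
}}

```text
time: 16.4
tool_pos: [0.5022, -0.3966, 0.346]
ee_rot: [3.14, 0.002, 1.353]
wrist_force: [0.1, 0.6, 0.3]
width: 0.0502
finger_force: 0.0
```

```bash
python3 v.py pics/v2.png | tee v2.txt
python3 - <<'E'
from h import *
l=[x for x in open('v2.txt') if x.startswith('R')][0][2:].replace('] [','];[').split(';')
a=(np.array(eval(l[0])),np.array(eval(l[1])))
b=(np.array([0.5042177935826505, -0.3869453615816039, 0.3858972095570232]),np.array([0.029698716592445537, 0.12639506649944168, -0.9915353112206146]))
print(tri([a,b])); plan((.5135,-.346,.245),1.353)
E
```

```text
16.4 [ 0.50217851 -0.39661902  0.34598863] [3.13996008e+00 1.72877891e-03 1.35347309e+00]
vial_blue [319.2 168.2] 0.87 [ 0.5156 -0.3442  0.008 ]
vial_white [316.2  97.1] 0.59 [ 0.5264 -0.2837  0.008 ]
rack [314.  137.3] 0.76 [ 0.517  -0.3169  0.    ]
bluecap 950 317.56631578947366 175.22947368421052 301 335 158 192 [ 0.5139 -0.3466  0.069 ]
R [0.5175837440004878, -0.33294681542612775, 0.32692403888530225] [-0.014440884857936142, -0.052764593679615064, -0.998502558083024]
(array([ 0.51378187, -0.34656125,  0.06895737]), [np.float64(0.1), np.float64(0.1)])
t 16.65 pos [ 0.502  -0.3969  0.3461] rpy [3.139e+00 2.000e-03 1.353e+00] F [-0.15  0.74  0.06]
shift [ 52.3  -0.  101.1] =  3 x [17.4 -0.  33.7]  turn -0.0
```

Two views put the cap at (0.514, −0.347) with height about 0.07, as expected. I'll descend and grip.

>>> {"api": "step_arm", "payload": {
  "commands": [
    [[26, 0, 0, 0, 0, 0, 50], [25.8, 0, 20, 0, 0, 0, 50], [0, 0, 36, 0, 0, 0, 50], [0, 0, 30, 0, 0, 0, 50], [0, 0, 15, 0, 0, 0, 50], [0, 0, 0, 0, 0, 0, 50], [0, 0, 0, 0, 0, 0, 50]]
  ]
}}

```text
time: 17.52
tool_pos: [0.5138, -0.3455, 0.2454]
ee_rot: [3.139, 0.001, 1.354]
wrist_force: [0.3, 0.4, -0.4]
width: 0.0496
finger_force: 0.0
```

>>> {"api": "step_arm", "payload": {
  "commands": [
    [[0, 0, 0, 0, 0, 0, 10], [0, 0, 0, 0, 0, 0, 10], [0, 0, 0, 0, 0, 0, 10], [0, 0, 0, 0, 0, 0, 10], [0, 0, 0, 0, 0, 0, 10]]
  ]
}}

```text
time: 18.15
tool_pos: [0.5134, -0.3455, 0.2442]
ee_rot: [3.141, 0.001, 1.354]
wrist_force: [-0.4, -0.5, 3.1]
width: 0.0248
finger_force: 30.0
```

>>> {"api": "step_arm", "payload": {
  "commands": [
    [[0, 0, -8, 0, 0, 0, 10], [0, 0, -22, 0, 0, 0, 10], [0, 0, -45, 0, 0, 0, 10], [0, 0, -45, 0, 0, 0, 10], [0, 0, -38, 0, 0, 0, 10], [20, -5, 0, 0, 0, 0, 10], [40, -11, 0, 0, 0, 0, 10], [48, -13, 0, 0, 0, 0, 10], [48, -13, 0, 0, 0, 0, 10], [48, -13, 0, 0, 0, 0, 10], [48, -13, 0, 0, 0, 0, 10], [44, -12, 0, 0, 0, 0, 10], [28, -7, 0, 0, 0, 0, 10], [11.5, -2.9, 0, 0, 0, 0, 10], [0, 0, 0, 0, 0, 0, 10], [0, 0, 0, 0, 0, 0, 10]]
  ]
}}

```text
time: 20.15
tool_pos: [0.4977, 0.0009, 0.4011]
ee_rot: [-3.141, 0.001, 1.353]
wrist_force: [0.5, -0.1, -1.2]
width: 0.0247
finger_force: 30.0
```

```bash
cat > w.py <<'E'
from h import *
import sys
p=snap('wrist'); o=p['_o']; cv2.imwrite(sys.argv[1],p['color'][:,:,::-1])
print(o['time'],o['tool_pos'],o['ee_rot'],o['finger_force'],o['width'])
c=np.array([.584,.0893])
for q,z in dict(cup=.047,notch=.044,hub=.074,fin_a=.079,vial_blue=.16).items():
    for k in models.tip_of(p,q)[:4]:
        X=atz(ray(p,k['xy']),z); d=X[:2]-c
        print(q,np.round(k['xy'],1),round(k['confidence'],2),np.round(X,4),round(np.hypot(*d),4),round(np.degrees(np.arctan2(d[1],d[0]))%360,1))
# orange rim ellipse
hsv=cv2.cvtColor(p['color'],cv2.COLOR_RGB2HSV)
m=((hsv[...,0]>5)&(hsv[...,0]<25)&(hsv[...,1]>150)&(hsv[...,2]>90))
for k in models.masks_of(p,'cup')[:1]:
    kk=cv2.dilate(k['mask'].astype(np.uint8),np.ones((5,5)))>0
    v,u=np.nonzero(m&kk); print('orange',len(u),u.min(),u.max(),v.min(),v.max(),u.mean(),v.mean())
E
python3 w.py pics/w1.png
```

```text
20.15 [0.49766929 0.00090185 0.40113375] [-3.14083760e+00  7.11359388e-04  1.35286143e+00] 29.966828897595406 0.02466117421100819
notch [281.9 103.1] 0.81 [0.4904 0.119  0.044 ] 0.0982 162.4
hub [400.  113.5] 0.74 [0.5862 0.0858 0.074 ] 0.0042 302.6
fin_a [462.2  57.9] 0.97 [0.6512 0.1256 0.079 ] 0.0763 28.4
fin_a [338.2  42.5] 0.82 [0.5485 0.1541 0.079 ] 0.0739 118.7
fin_a [330.1 166.5] 0.67 [0.5195 0.0538 0.079 ] 0.0736 208.8
fin_a [454.3 178. ] 0.61 [0.6215 0.0241 0.079 ] 0.0752 299.9
vial_blue [317.9 266.8] 0.95 [ 0.4973 -0.0023  0.16  ] 0.1261 226.6
orange 379 298 340 86 125 316.1503957783641 102.78891820580475
```

View pics/w1.png

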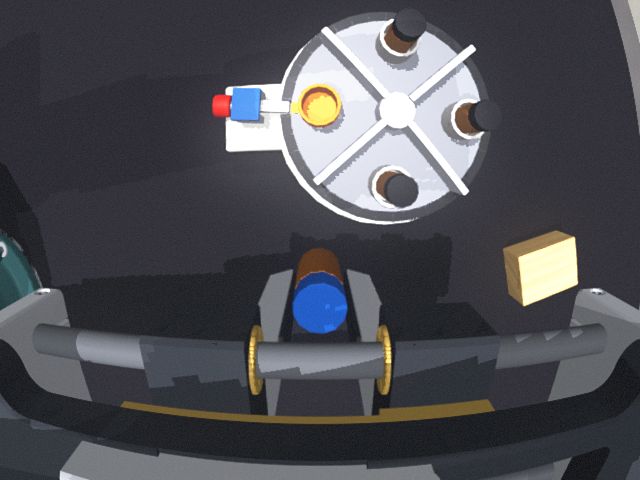

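The vial is held upright, with its cap at (320,302). The cup rim is centred near (320,105), and the plunger nose reaches into the rim at (295,107). I'll move nearer for a second measurement.

>>> {"api": "step_arm", "payload": {
  "commands": [
    [[30, 0, 0, 0, 0, 0, 10], [25, 0, 0, 0, 0, 0, 10], [0, 0, 0, 0, 0, 0, 10], [0, 0, 0, 0, 0, 0, 10]]
  ]
}}

```text
time: 21.0
tool_pos: [0.5095, 0.0549, 0.4016]
ee_rot: [-3.142, 0.001, 1.354]
wrist_force: [0.1, 0.6, -0.8]
width: 0.0245
finger_force: 30.0
```

```bash
python3 w.py pics/w2.png
python3 - <<'E'
from h import *
im=cv2.cvtColor(cv2.imread('pics/w1.png'),cv2.COLOR_BGR2HSV); im2=cv2.cvtColor(cv2.imread('pics/w2.png'),cv2.COLOR_BGR2HSV)
T=[[ 0.0006,0.9733,0.2294,0.0667],[1,-0.0004,-0.001,0.0012],[-0.0009,0.2294,-0.9733,0.0189],[0,0,0,1]]
K=[[371.6483,0,319.3535],[0,371.6483,241.792],[0,0,1]]
o1=dict(tool_pos=[.49767,.0009,.40113],ee_rot=[-3.1408,.0007,1.3529]); o2=robot.get_obs()
rs=[]
for h,o in((im,o1),(im2,o2)):
    m=((h[...,0]>5)&(h[...,0]<26)&(h[...,1]>130)&(h[...,2]>80)).astype(np.uint8); m[240:]=0; m[:,:290]=0; m[:,400:]=0
    n,l,s,c=cv2.connectedComponentsWithStats(m); i=1+np.argmax(s[1:,4])
    pts=cv2.convexHull(np.argwhere(l==i)[:,::-1].astype(np.int32)); 
    e=cv2.fitEllipse(pts); print(s[i],e)
    r=ray(dict(_n='wrist',_o=o,camera_matrix=K,tool_from_camera=T),e[0]); rs.append(r); print(atz(r,.074))
print(tri(rs))
E
```

```text
21.0 [0.50947344 0.05492329 0.40162911] [-3.14158559e+00  7.20334746e-04  1.35372888e+00] 29.9668700248003 0.02449611336656821
cup [321.5 170.6] 0.65 [0.5239 0.1047 0.047 ] 0.0621 165.7
notch [279.3 165.8] 0.8 [0.4874 0.1173 0.044 ] 0.1006 163.8
hub [399.1 179. ] 0.69 [0.5864 0.0857 0.074 ] 0.0043 303.8
hub [329.4 240.8] 0.16 [0.5178 0.0462 0.074 ] 0.079 213.1
fin_a [462.2 114.7] 0.97 [0.6514 0.1304 0.079 ] 0.079 31.3
fin_a [328.9 234.6] 0.78 [0.5186 0.0526 0.079 ] 0.075 209.3
fin_a [337.2 105.6] 0.74 [0.5478 0.1555 0.079 ] 0.0754 118.7
fin_a [448.6 241.9] 0.64 [0.62   0.0239 0.079 ] 0.0746 298.8
vial_blue [319.5 262.9] 0.57 [0.5108 0.0538 0.16  ] 0.0814 205.9
orange 656 298 340 151 190 318.3795731707317 169.0015243902439
[301  86  40  40 531] ((319.3798522949219, 105.74823760986328), (39.75773239135742, 40.636749267578125), 130.5054168701172)
[0.52223912 0.10627699 0.074     ]
[ 292  150   49   41 1394] ((316.560302734375, 169.9570770263672), (40.45032501220703, 48.95587921142578), 95.56855010986328)
[0.52054847 0.10864013 0.074     ]
(array([0.52147251, 0.10797132, 0.06326453]), [np.float64(1.1), np.float64(1.1)])
```

View pics/w2.png

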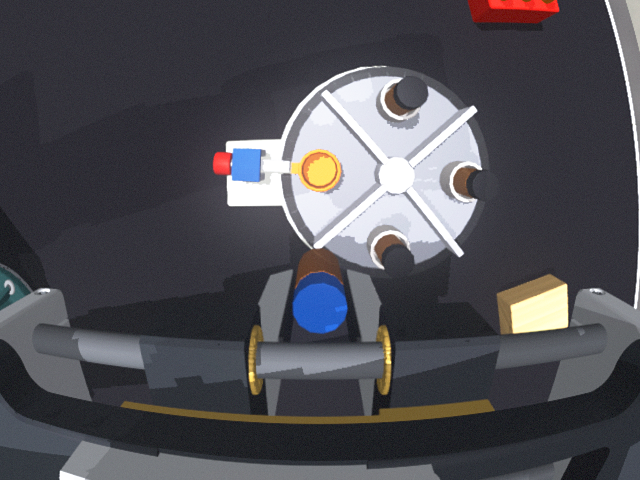

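The rim is centred near (320,170), with the orange notch mark to its left. Together with the fin fit this puts the cup at about (0.5226, 0.1073). I'll move over it and lower to just above the mouth.

>>> {"api": "step_arm", "payload": {
  "commands": [
    [[25, 0.5, 0, 0, 0, 0, 10], [30, 0.4, 0, 0, 0, 0, 10], [0, 0, 30, 0, 0, 0, 10], [0, 0, 30, 0, 0, 0, 10], [0, 0, 16, 0, 0, 0, 10], [0, 0, 6, 0, 0, 0, 10], [0, 0, 0, 0, 0, 0, 10], [0, 0, 0, 0, 0, 0, 10]]
  ]
}}

```text
time: 22.35
tool_pos: [0.5226, 0.1088, 0.321]
ee_rot: [3.139, -0.001, 1.354]
wrist_force: [-0.3, 0.1, -0.5]
width: 0.0246
finger_force: 30.0
```

Run:
```python
from h import *
o=robot.get_obs();print(o['tool_pos'],o['ee_rot'],o['wrist_force'])
s=snap('side');t=snap('top')
for p in(s,t):
    for q,z in(('cup',.047),('vial_blue',.085)):
        for k in models.tip_of(p,q)[:2]: print(p['_n'],q,np.round(k['xy']),round(k['confidence'],2),np.round(atz(ray(p,k['xy']),z),4))
a=cv2.resize(s['color'][140:280,220:400],(720,560),interpolation=cv2.INTER_CUBIC)
cv2.imwrite('pics/s1.png',a[:,:,::-1])
```

```text
[0.52259359 0.10878918 0.32104998] [ 3.13917833e+00 -6.94403958e-04  1.35370917e+00] [-0.32037821  0.10912173 -0.49664691]
side cup [293. 224.] 0.65 [0.5276 0.1101 0.047 ]
side cup [317. 246.] 0.36 [0.5719 0.0226 0.047 ]
side vial_blue [290. 215.] 0.61 [0.5192 0.1    0.085 ]
side vial_blue [289. 232.] 0.23 [0.5084 0.0371 0.085 ]
top cup [445. 273.] 0.61 [ 0.529  -0.2693  0.047 ]
```

>>> {"api": "step_arm", "payload": {
  "commands": [
    [[0, 0, 4, 0, 0, 0, 10], [0, 0, 4, 0, 0, 0, 10], [0, 0, 2, 0, 0, 0, 10], [0, 0, 2, 0, 0, 0, 10], [0, 0, 2, 0, 0, 0, 10]]
  ]
}}

```text
time: 23.28
tool_pos: [0.5223, 0.1088, 0.3056]
ee_rot: [3.141, 0.0, 1.354]
wrist_force: [0.2, 1.1, -1.0]
width: 0.0245
finger_force: 30.0
```

No force at 5 mm inside the mouth, so it's in the cup. Continuing down.

>>> {"api": "step_arm", "payload": {
  "commands": [
    [[0, 0, 3, 0, 0, 0, 10], [0, 0, 3, 0, 0, 0, 10], [0, 0, 3, 0, 0, 0, 10], [0, 0, 3, 0, 0, 0, 10], [0, 0, 3, 0, 0, 0, 10], [0, 0, 2, 0, 0, 0, 10], [0, 0, 0, 0, 0, 0, 10]]
  ]
}}

```text
time: 24.15
tool_pos: [0.5222, 0.1089, 0.2884]
ee_rot: [-3.141, 0.0, 1.354]
wrist_force: [0.4, 0.2, -0.8]
width: 0.0243
finger_force: 30.0
```

>>> {"api": "step_arm", "payload": {
  "commands": [
    [[0, 0, 1.5, 0, 0, 0, 10], [0, 0, 1.5, 0, 0, 0, 10], [0, 0, 1, 0, 0, 0, 10], [0, 0, 0, 0, 0, 0, 10]]
  ]
}}

```text
time: 24.65
tool_pos: [0.5222, 0.1089, 0.2845]
ee_rot: [-3.141, 0.0, 1.354]
wrist_force: [0.1, 0.6, -1.0]
width: 0.0242
finger_force: 30.0
```

>>> {"api": "step_arm", "payload": {
  "commands": [
    [[0, 0, 0.7, 0, 0, 0, 10], [0, 0, 0.5, 0, 0, 0, 10]]
  ]
}}

```text
time: 24.9
tool_pos: [0.5222, 0.1089, 0.2835]
ee_rot: [3.141, 0.0, 1.354]
wrist_force: [-0.1, 0.3, 0.0]
width: 0.0244
finger_force: 30.0
```

>>> {"api": "step_arm", "payload": {
  "commands": [
    [[0, 0, 0.4, 0, 0, 0, 10], [0, 0, 0, 0, 0, 0, 30], [0, 0, 0, 0, 0, 0, 42], [0, 0, 0, 0, 0, 0, 42], [0, 0, 0, 0, 0, 0, 42], [0, 0, -15, 0, 0, 0, 42], [0, 0, -30, 0, 0, 0, 42], [0, 0, -40, 0, 0, 0, 42], [0, 0, -35, 0, 0, 0, 42], [-50, 0, 0, 0, 0, 0, 42], [-55, 0, 0, 0, 0, 0, 42], [0, 0, 0, 0, 0, 0, 42], [0, 0, 0, 0, 0, 0, 42]]
  ]
}}

```text
time: 26.52
tool_pos: [0.4996, 0.0065, 0.404]
ee_rot: [3.14, -0.001, 1.353]
wrist_force: [0.5, 0.0, -0.6]
width: 0.0421
finger_force: 0.0
```

```bash
python3 w.py pics/w3.png
```

```text
26.525 [0.49963833 0.00647197 0.4039863 ] [ 3.14023497e+00 -8.38769838e-04  1.35344344e+00] 0.0 0.042108351460290405
cup [319.1 114.6] 0.66 [0.5235 0.1069 0.047 ] 0.063 163.7
notch [280.5 110.2] 0.72 [0.4903 0.1192 0.044 ] 0.0984 162.3
hub [395.6 117.6] 0.58 [0.5852 0.0892 0.074 ] 0.0012 354.3
fin_a [338.6  49.4] 0.98 [0.5504 0.1549 0.079 ] 0.0737 117.1
fin_a [452.  186.1] 0.96 [0.622  0.0232 0.079 ] 0.0763 299.9
fin_a [459.   65.5] 0.84 [0.6505 0.1257 0.079 ] 0.0758 28.7
fin_a [327.6 180.8] 0.82 [0.5178 0.0485 0.079 ] 0.0778 211.6
vial_blue [321.4 112.7] 0.58 [0.5223 0.0955 0.16  ] 0.062 174.3
orange 219 300 338 106 132 321.06392694063925 122.68036529680366
```

View pics/w3.png

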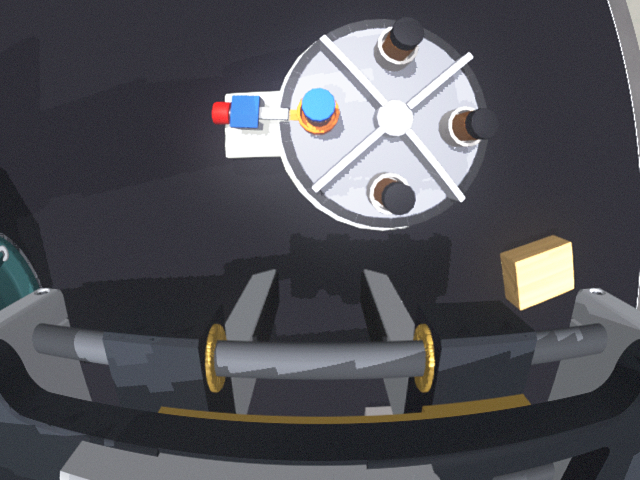

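The blue-capped vial stands upright in the orange cup at (319,107), the plunger nose is in the rim notch at (293,113), and the fins are still at the locked angle. I'm handing in the job.

```bash
python3 -c "
from bench import robot
print(robot.close_job())"
```

```text
the job is handed in; nothing more can be done
None
```

The carousel is locked at the plunger (force rose to about 6 N, then I stopped pushing), the blue-capped vial stands released and upright in the orange cup, and the job was handed in at about 27 s; no verdict came back.

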